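Dock the pepper mill on its charging cradle

TASK

Pick the lying pepper mill up off its white rest and lay it gently in the V groove of the charging dock, base towards the steel contact pad but a few centimetres short of it. Then push it slowly back along the groove until it is fully home, base against the pad, press it lightly on the pad, about 8 newtons, for a second, and leave it lying there on both flanks. Do not press hard (15 newtons spoil the pad), and leave the other kitchen things where they stand.

Things in the scene. Friction and masses are not known exactly. Their poses are not given: they have to be found in the camera images.
- mill: electric pepper mill on its side: dark wooden cylinder 48 mm in diameter, 140 mm long, plus a steel cap 36 mm in diameter, 20 mm long, at one end (160 mm overall); 0.2 to 0.42 kg, balanced near its middle. Origin on its axis, midway along the 160 mm; x runs from cap to base. At first its axis is level, 33 mm above the table, the base within 0.5 rad of world +x
- mill_base (a point): centre of the flat base of the mill (steel-banded, 48 mm wide), 80 mm from the origin along the mill's x axis
- mill_cap (a point): centre of the flat end of the mill's 36 mm steel cap, 80 mm from the origin against the mill's x axis; the end to push on
- rest: white ceramic plate 200 x 84 mm, 4 mm thick, with two 8 mm high ribs 28 mm apart along its x axis, on which the mill lies at first; fixed to the table. Origin at the centre of its underside
- dock: black charging dock fixed to the table, origin at table height. V groove along its x axis from x = -85 to +60 mm; x points within 0.35 rad of world +x and towards the pad. Base plate x = -100 to +130 mm, 100 mm wide, 10 mm high; housing x = +80 to +126 mm, 64 mm wide, 96 mm high. The mill lying in the groove has its axis 62 mm above the table, over the dock's x axis; its middle must be between x = -78 and +50 mm not to tip out
- left_flank: grey flank plate of the groove on the dock's +y side, sloping 45 degrees, upper rim 48 mm above the table. Both flanks together are 43 mm wide outside, narrower than the mill, so fingers that hold the mill reach down outside them. Same frame as the dock
- right_flank: grey flank plate on the dock's -y side, the mirror image of the left one. Same frame as the dock
- pad: steel contact pad, upright plate 25 x 25 mm centred on the groove's axis, 62 mm above the table, on a rod from the housing. It is set differently each time: its face stands anywhere from x = +32 to +67 mm of the dock and this pose does not tell (it is the dock's own frame): find it by feel or by eye. It does not yield when pushed. Sliding the mill in the groove takes 1 to 4 N
- cellar: bystander: white salt bowl, 64 mm wide, 38 mm high. Origin under its centre
- spice_a: bystander: amber spice jar, 42 mm wide, 85 mm high, near the middle. Origin under its centre
- spice_b: bystander: amber spice jar, 42 mm wide, 85 mm high, on the right. Origin under its centre
- mug: bystander: white mug, 82 mm wide, 85 mm high. Origin under its centre
- spoon: bystander: wooden spoon lying on the table
There are look-alikes about, which are no part of the job. Of the things that look like the mill, the largest one is meant.

How it is judged:
By the outcome, as a careful person would: the job done as asked, in the order asked, and still so for the second after the job is handed in, with the robot touching nothing.
It also fails if it takes over 72 s, if anything falls off the work surface, if the arm or the gripper's body presses on something with over 40 N, if the wrist force passes 120 N, or if a joint passes its speed limit or range.

ROBOT

A 6-joint arm with a two-finger parallel gripper is mounted at the origin on the work surface. World frame = base frame: x ahead of the robot, y to its left, z up, the work surface at z = 0. Lengths are in m, angles in rad, forces in N, time in s.
With the tool pointing down it reaches from about 0.35 to 0.975 m from the base axis. Payload 4.9 kg.
Tool frame: the origin (TCP) lies midway between the tips of the shut fingers; the grasp point (between the pads) lies 19 mm behind it; z points along the fingers, y is the line along which they close (so a half turn about z gives the same grasp; the last joint's range is limited). The gripper opens to 85 mm and grips with 20 to 120 N. Pads are 22 mm wide; open, the fingers measure 114 mm over their backs; the gripper's body (76 mm by 85 mm) begins 54 mm behind the grasp point. The pads swing forward as they close: fully open they stand 13 mm farther back than shut.
Start: joints at [-1.403, 0.053, 1.613, -0, 1.476, -0.119], TCP at [0.177, -0.599, 0.231] pointing down, gripper open.
Joint ranges: [-3.01, 3.01], [-1.01, 2.22], [0.06, 2.58], [-1.02, 4.17], [0.09, 2.62], [-3.14, 3.14]. Speed limits (rad/s): [2.57, 2.57, 3.14, 3.14, 3.14, 3.14].

INTERFACE

Orientations are given as a rotation vector (axis times angle).
In Python, from station import ctrl gives the robot as it stands. The module is installed in compiled form; this text tells all that it offers.
- The arm moves only by the shell command python3 -m handwheel 'ROWS' [OPENING] [FORCE]. ROWS is JSON, a list of rows, each a list of 2 entries, a list of its own where there are three numbers: the shift along the tool's x, y, z in cm, then the turn, a rotation vector about the tool's x, y, z in rad. In form: [[[tx, ty, tz], [ax, ay, az]], ...]. A call has 1 to 5 rows; each row is the pose to reach, as a shift and turn from the pose commanded when the call began, along the tool's axes at that moment; what a row does not reach only later rows make up. A row lasts 1/8 s, in which the tool goes at most 62.5 mm and 10.7 degrees, less where a joint would pass 70% of its speed; a pose out of reach is approached as far as the arm can. A call with a gripper value outside its range is refused whole. OPENING is the gripper's target within -1 to 1 (shut at 1, half-way at 0, fully open at -1), set as the call begins (- or left out, the last holds). The fingers move at their own pace and stop on an object; FORCE is the grip in N (left out, the last holds). Time passes only in rows, so rows that repeat a pose let the fingers close. It gives the time, the measured TCP pose, the force, the opening and the grip force at its end, in the units of the state.
- ctrl.get_obs(): the state, without advancing time (a new reading comes with each control period).
- ctrl.get_image(name): name is "side" or "top" or "wrist"; returns the picture (384x512x3 uint8, blue, green, red); there is no depth.
- ctrl.calibration(name): a dict with "fx", "fy", "cx", "cy" (pixels), "R" (3x3) and "t" (3): a world point X has camera coordinates R X + t. Camera axes: x right, y down, z forward; pixel columns grow to the right and rows downward; lengths in m; the calibration is good to about 2 mm. A picture is of the moment at which its call begins: read the wrist's pose just before it. calibration takes no time and is no camera call; for the wrist camera it gives the pose at the moment of the call.
- ctrl.finish_job(): hands the job in; it is judged then, once.
Trained networks look in the newest picture that a camera, given by its name, has taken for a name from the list of things; names that differ only in an ending like _2 or _b are one class to them, and where a whole thing is asked for, a point or a joint stands for the part that bears it (a point fixed in the world has none). Each returns a list of dicts, best first, with "score" (0 to 1); they miss things now and then, are a little off and sometimes report something else, mostly with a low value. They report only what shows in the picture. A call takes as long as a camera call. They do not tell look-alikes from the thing itself.
- ctrl.look_for(camera, query): "position" ([column, row] in pixels, amid what is visible of it).
- ctrl.landmark_of(camera, query): "position" ([column, row] in pixels: a listed point, or the origin of a listed thing).
The state is a dict: "t": time; "q": joint angles; "dq": joint speeds; "effort": joint torques, N m; "tool_pos": TCP position; "tool_rot": TCP orientation; "contact_force": force on the tool from outside, world axes, zero at the start; "wrist_torque": the same for the moment, N m; "opening": finger opening in m; "grip_force": force on a finger pad.
Only numpy, scipy, OpenCV 4.12 (cv2) and the standard library are available. Lean on these libraries where they do the work, as an engineer would, in place of code of your own. Each camera call takes 0.05 s, during which the arm holds its last target. There are 200 camera calls.

## Working session

There is one attempt and no reset: what is moved stays moved. The work goes in short steps, Python scripts to look and compute and a shell command to move; the robot and the scene stay as the last step left them, time stands still between calls to the robot, and variables do not carry over. Pictures are saved under pics/ and viewed, at most 10 in all, crops included, and the job is handed in when it is done.

```bash
mkdir -p pics; cat > h.py <<'E'
import numpy as np, cv2
from scipy.spatial.transform import Rotation as Ro
from station import ctrl
def ray(cam,px,z):
    c=ctrl.calibration(cam);R=np.array(c['R']);t=np.array(c['t'])
    d=R.T@np.array([(px[0]-c['cx'])/c['fx'],(px[1]-c['cy'])/c['fy'],1]);o=-R.T@t
    return o+d*(z-o[2])/d[2]
def proj(cam,X):
    c=ctrl.calibration(cam);p=np.array(c['R'])@np.array(X)+np.array(c['t'])
    return np.array([c['fx']*p[0]/p[2]+c['cx'],c['fy']*p[1]/p[2]+c['cy']])
def rel(pos,Rt=None):
    "shift (cm) and turn in tool axes from current to goal"
    o=ctrl.get_obs();R0=Ro.from_rotvec(o['tool_rot'])
    s=R0.inv().apply(np.array(pos)-o['tool_pos'])*100
    w=(R0.inv()*Ro.from_matrix(Rt)).as_rotvec() if Rt is not None else np.zeros(3)
    return s.round(2),w.round(3)
E
python3 - <<'E'
from h import *
o=ctrl.get_obs();print({k:np.round(v,3) for k,v in o.items()})
print(Ro.from_rotvec(o['tool_rot']).as_matrix().round(3))
ims=[ctrl.get_image(c) for c in('top','side')]
cv2.imwrite('pics/top.png',cv2.resize(ims[0],(800,600)));cv2.imwrite('pics/side.png',cv2.resize(ims[1],(800,600)))
Z=dict(mill=.033,mill_base=.033,mill_cap=.033,rest=0,dock=0,left_flank=0,right_flank=0,pad=.0,cellar=0,spice_a=0,mug=0,spoon=0)
for c in('top','side'):
  for n,z in Z.items():
    print(c,n,[(round(d['score'],2),np.round(d['position']).tolist(),ray(c,d['position'],z)[:2].round(3).tolist()) for d in ctrl.landmark_of(c,n)[:4]])
E
```

```text
{'t': np.float64(0.0), 'q': array([-1.403,  0.053,  1.614, -0.   ,  1.476, -0.119]), 'dq': array([ 0.   , -0.   , -0.   , -0.001,  0.001,  0.   ]), 'effort': array([-1.0000e-03, -3.9369e+01, -3.7018e+01, -0.0000e+00,  7.0000e-03,
       -0.0000e+00]), 'tool_pos': array([ 0.177, -0.599,  0.23 ]), 'tool_rot': array([-3.107, -0.449,  0.   ]), 'contact_force': array([0.617, 0.161, 0.12 ]), 'wrist_torque': array([-0.006, -0.026, -0.01 ]), 'grip_force': np.float64(0.0), 'opening': np.float64(0.085)}
[[ 0.959  0.283 -0.   ]
 [ 0.283 -0.959  0.002]
 [ 0.    -0.002 -1.   ]]
top mill [(0.83, [254.0, 175.0], [0.629, 0.012]), (0.73, [163.0, 173.0], [0.637, 0.295]), (0.6, [212.0, 170.0], [0.644, 0.142])]
top mill_base [(0.93, [207.0, 144.0], [0.727, 0.158]), (0.67, [163.0, 156.0], [0.688, 0.297]), (0.62, [269.0, 187.0], [0.592, -0.033])]
top mill_cap [(0.94, [212.0, 196.0], [0.565, 0.142]), (0.89, [171.0, 189.0], [0.587, 0.27]), (0.64, [246.0, 166.0], [0.658, 0.037])]
top rest [(0.58, [209.0, 168.0], [0.653, 0.156])]
top dock [(0.84, [309.0, 186.0], [0.596, -0.159]), (0.75, [259.0, 228.0], [0.464
[... 685 characters left out ...]
)]
side mill_cap [(0.97, [273.0, 233.0], [0.584, 0.138]), (0.74, [290.0, 274.0], [0.577, 0.305]), (0.69, [244.0, 220.0], [0.659, 0.062]), (0.66, [252.0, 180.0], [0.588, -0.128])]
side rest [(0.92, [247.0, 243.0], [0.667, 0.132])]
side dock [(0.98, [251.0, 184.0], [0.588, -0.143])]
side left_flank [(0.43, [246.0, 181.0], [0.602, -0.163])]
side right_flank [(0.5, [252.0, 180.0], [0.58, -0.164]), (0.19, [217.0, 219.0], [0.742, 0.003])]
side pad []
side cellar [(0.49, [293.0, 203.0], [0.469, -0.015])]
side spice_a [(0.57, [232.0, 139.0], [0.602, -0.435]), (0.52, [217.0, 218.0], [0.742, 0.002])]
side mug [(0.58, [278.0, 132.0], [0.405, -0.447])]
side spoon [(0.67, [286.0, 328.0], [0.631, 0.452])]
```

View pics/top.png

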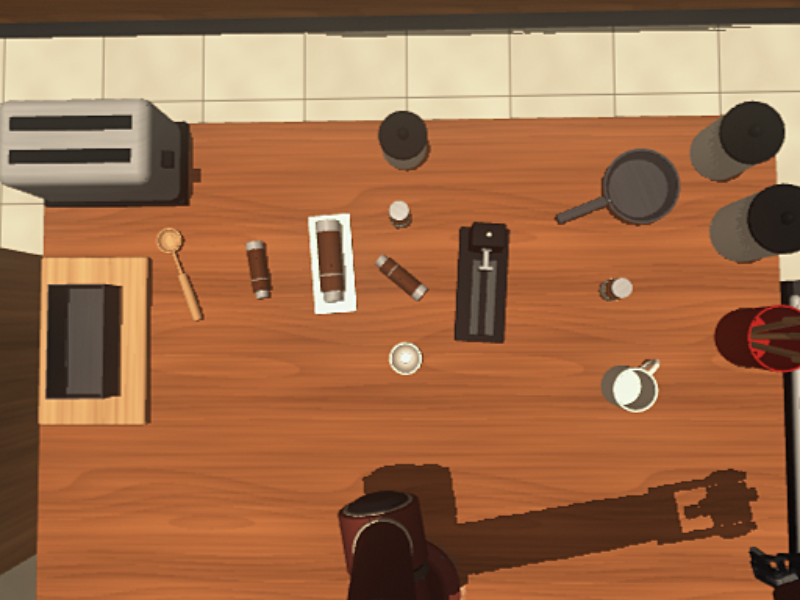

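View pics/side.png

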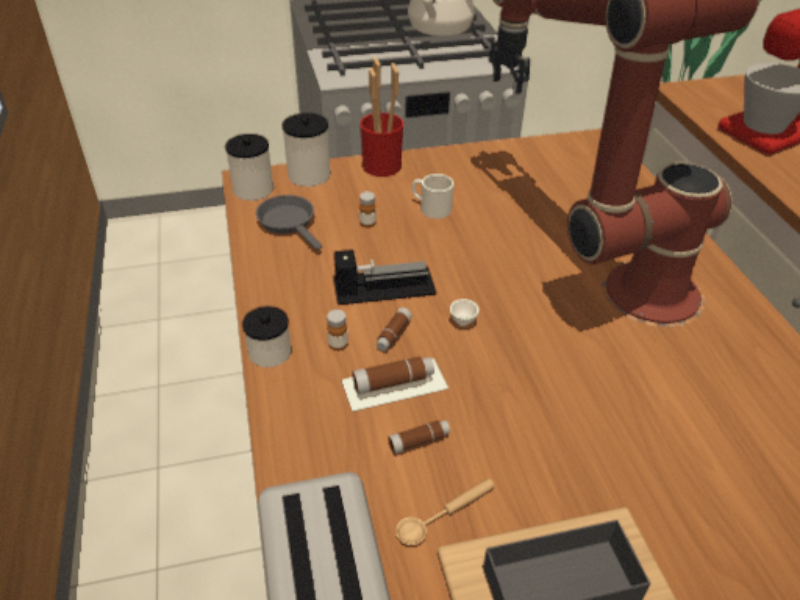

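The mill candidates in the top picture (512-wide pixels) are (163,173), (212,168) and (254,175). The one at (212,168) lies on the white rest and is clearly the largest, so it should be the one meant. I'll confirm it in a close crop. The dock is at (309,186), with its housing on the far side.

```bash
python3 - <<'E'
from h import *
print(rel([.54,-.15,.36]))
c=ctrl.calibration('wrist');R=np.array(c['R']);print(-R.T@np.array(c['t']),R.round(3),c['fx'])
E
```

```text
(array([ 47.55, -32.83, -12.87]), array([0., 0., 0.]))
[ 0.23932578 -0.58217133  0.37368776] [[ 0.283 -0.959  0.   ]
 [-0.927 -0.274  0.258]
 [-0.247 -0.073 -0.966]] 264.9271487067458
```

```bash
python3 -m handwheel '[[[48,-33,-8],[0,0,0.15]],[[48,-33,-8],[0,0,0.15]],[[48,-33,-8],[0,0,0.15]],[[48,-33,-8],[0,0,0.15]],[[48,-33,-8],[0,0,0.15]]]' -1; python3 - <<'E'
from h import *
print(rel([.56,-.14,.30]),ctrl.get_obs()['tool_pos'])
E
```

```text
t: 1.92
tool_pos: [0.3728, -0.3574, 0.2744]
tool_rot: [3.134, 0.214, 0.001]
contact_force: [0.3, -0.3, 1.2]
opening: 0.085
grip_force: 0.0
(array([ 21.5 , -18.99,  -2.57]), array([0., 0., 0.])) [ 0.37283606 -0.35741618  0.27435248]
```

```bash
python3 -m handwheel '[[[21.5,-19,-2.5],[0,0,0]],[[21.5,-19,-2.5],[0,0,0]],[[21.5,-19,-2.5],[0,0,0]],[[21.5,-19,-2.5],[0,0,0]],[[21.5,-19,-2.5],[0,0,0]]]'; python3 -m handwheel '[[[0,0,0],[0,0,0]],[[0,0,0],[0,0,0]]]'; python3 - <<'E'
from h import *
im=ctrl.get_image('wrist');cv2.imwrite('pics/w1.png',cv2.resize(im,(800,600)))
for n,z in dict(dock=0,left_flank=0,right_flank=0,pad=.0,mill=.033,mill_base=.033,mill_cap=.033,rest=0,spice_a=0,cellar=0).items():
  print(n,[(round(d['score'],2),np.round(d['position']).tolist(),ray('wrist',d['position'],z)[:2].round(3).tolist()) for d in ctrl.landmark_of('wrist',n)[:4]])
o=ctrl.get_obs();print(o['tool_pos'],Ro.from_rotvec(o['tool_rot']).as_matrix()[:2,0])
E
```

```text
t: 2.55
tool_pos: [0.5604, -0.1391, 0.2993]
tool_rot: [3.134, 0.218, 0.001]
contact_force: [-0.2, -0.7, -0.0]
opening: 0.0852
grip_force: 0.0
t: 2.8
tool_pos: [0.5586, -0.1418, 0.2986]
tool_rot: [3.134, 0.215, -0.001]
contact_force: [-0.1, 0.4, -0.1]
opening: 0.0856
grip_force: 0.0
dock [(0.79, [264.0, 139.0], [0.595, -0.155])]
left_flank [(0.78, [266.0, 140.0], [0.594, -0.158])]
right_flank [(0.95, [266.0, 140.0], [0.595, -0.157])]
pad []
mill [(0.87, [66.0, 71.0], [0.654, 0.14]), (0.81, [169.0, 106.0], [0.626, -0.007]), (0.36, [54.0, 6.0], [0.734, 0.153])]
mill_base [(0.94, [192.0, 134.0], [0.59, -0.044]), (0.67, [56.0, 10.0], [0.729, 0.151])]
mill_cap [(0.78, [134.0, 78.0], [0.658, 0.045]), (0.77, [68.0, 128.0], [0.574, 0.141]), (0.28, [418.0, 162.0], [0.595, -0.393])]
rest [(0.93, [79.0, 74.0], [0.655, 0.143])]
spice_a [(0.57, [416.0, 158.0], [0.6, -0.41])]
cellar [(0.74, [165.0, 206.0], [0.459, 0.002])]
[ 0.55887215 -0.14171155  0.29885857] [0.99071462 0.13595784]
```

View pics/w1.png

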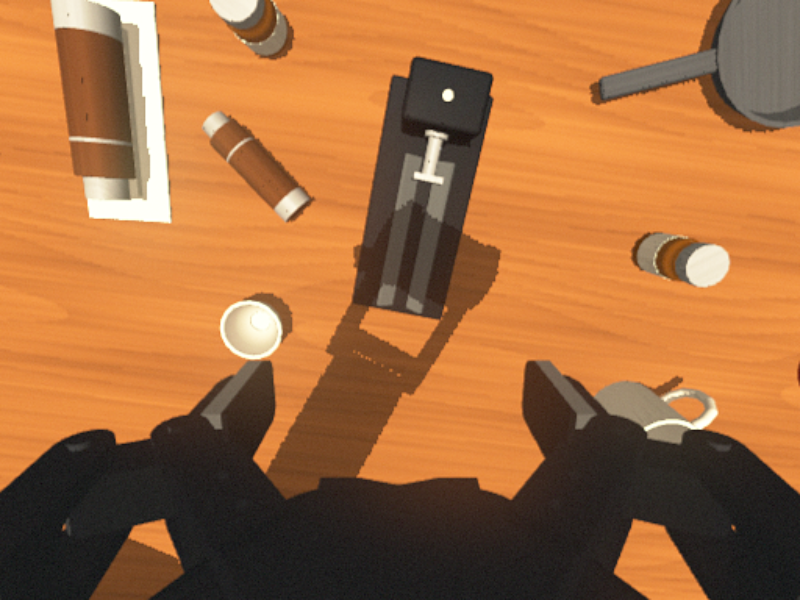

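The wrist view shows the dock's base plate corners at about (355,303), (440,318), (392,75) and (493,97) in the 800-wide picture. The pad's bar runs from (414,180) to (443,184). The big mill lies on the white rest at upper left, from (85,10) to (110,200), with its narrower cap nearer the robot.

```bash
python3 - <<'E'
from h import *
P=lambda u,v,z: ray('wrist',(u*.64,v*.64),z)[:2]
fl,fr,bl,br=[P(*p,.01) for p in((355,303),(440,318),(392,75),(493,97))]
print(fl,fr,bl,br,np.linalg.norm(fl-fr),np.linalg.norm(bl-br),np.linalg.norm(fl-bl),np.linalg.norm(fr-br))
d=(bl+br-fl-fr)/2;L=np.linalg.norm(d);d/=L;yaw=np.arctan2(d[1],d[0]);o=(fl+fr)/2+.1*d
print('dock',o,'yaw',yaw,L)
n=np.array([-d[1],d[0]])
for p in [(414,183),(443,187),(414,178)]:
  q=P(*p,.0745)-o;print('pad',q@d,q@n)
for p in [(411,137),(485,140),(413,58),(492,72)]:
  q=P(*p,.096)-o;print('house top',q@d,q@n)
print('mill view',rel([.62,.145,.22]))
E
```

```text
[ 0.4979576  -0.10436748] [ 0.49371234 -0.19819438] [ 0.72450733 -0.11439713] [ 0.71884481 -0.21240303] 0.09392289335211525 0.09816933974076357 0.22677162859779298 0.2255803964984007
dock [ 0.5956913  -0.15663945] yaw -0.05361087399289028 0.22616603473466199
pad 0.03305135131153701 0.01142992553541053
pad 0.03451951210488821 -0.013588252205301469
pad 0.03706792539398605 0.012246023442711761
house top 0.06617583875493165 0.021374388224365336
house top 0.07499504758599955 -0.03597155314111111
house top 0.12071826510868762 0.03082570088658915
house top 0.12273077247520686 -0.029481076614460068
mill view (array([  9.95, -27.57,   7.89]), array([0., 0., 0.]))
```

```bash
python3 -m handwheel '[[[10,-27.5,5],[0,0,0.045]],[[10,-27.5,5],[0,0,0.045]],[[10,-27.5,5],[0,0,0.045]],[[10,-27.5,5],[0,0,0.045]],[[10,-27.5,5],[0,0,0.045]]]'; python3 -m handwheel '[[[0,0,2],[0,0,0]],[[0,0,2],[0,0,0]],[[0,0,2],[0,0,0]]]'; python3 - <<'E'
from h import *
im=ctrl.get_image('wrist');cv2.imwrite('pics/w2.png',cv2.resize(im,(800,600)))
for n,z in dict(mill=.033,mill_base=.033,mill_cap=.033,rest=0).items():
  print(n,[(round(d['score'],2),np.round(d['position']).tolist(),ray('wrist',d['position'],z)[:2].round(4).tolist()) for d in ctrl.landmark_of('wrist',n)[:4]])
o=ctrl.get_obs();print(o['tool_pos'],Ro.from_rotvec(o['tool_rot']).as_matrix()[:,0])
E
```

```text
t: 3.98
tool_pos: [0.6205, 0.1471, 0.2482]
tool_rot: [-3.138, -0.146, 0.001]
contact_force: [0.0, -0.7, 0.4]
opening: 0.0852
grip_force: 0.0
t: 4.35
tool_pos: [0.6206, 0.1433, 0.229]
tool_rot: [3.138, 0.142, 0.0]
contact_force: [0.7, -0.0, -0.4]
opening: 0.0853
grip_force: 0.0
mill [(0.91, [356.0, 176.0], [0.6282, 0.0107]), (0.87, [254.0, 148.0], [0.6523, 0.1463]), (0.19, [453.0, 202.0], [0.6044, -0.1269])]
mill_base [(0.74, [381.0, 204.0], [0.5938, -0.0309]), (0.65, [256.0, 77.0], [0.7359, 0.1512]), (0.6, [134.0, 100.0], [0.6962, 0.2966])]
mill_cap [(0.95, [156.0, 187.0], [0.5897, 0.271]), (0.87, [328.0, 146.0], [0.6636, 0.0528]), (0.62, [252.0, 206.0], [0.5756, 0.1419])]
rest [(0.63, [338.0, 273.0], [0.4655, -0.0039])]
[0.62091919 0.14383229 0.22980987] [0.99588948 0.09056473 0.00147204]
```

View pics/w2.png

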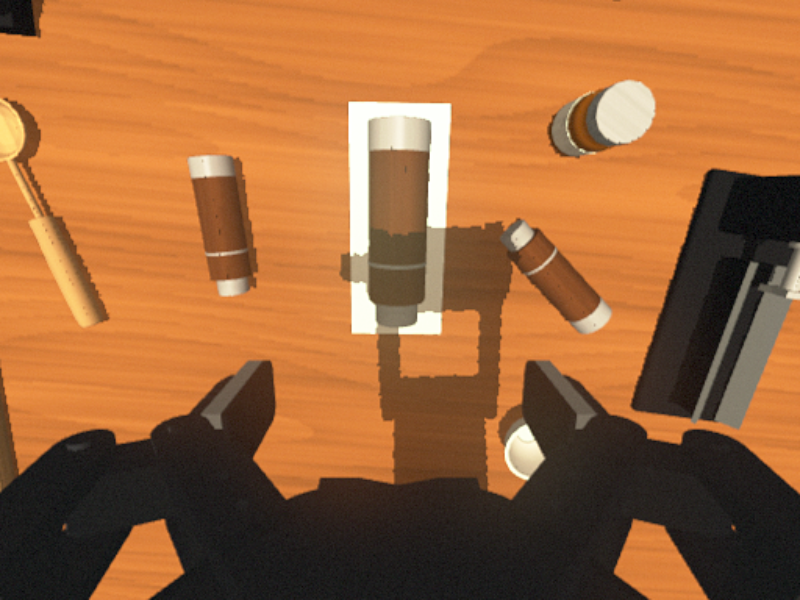

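The wanted mill is the one on the white rest, spanning (400,117) to (397,326) in this close view. It is clearly larger than the two look-alikes at (222,225) and (557,275). Its narrow cap is near the robot and the steel-banded base is away.

```bash
python3 - <<'E'
from h import *
P=lambda u,v,z: ray('wrist',(u*.64,v*.64),z)[:2]
b=P(400,117,.057);c=P(397,326,.051);m=(b+c)/2
print(b,c,np.linalg.norm(b-c),m,np.arctan2(*(b-c)[::-1]))
L=(P(369,240,.033)+P(427,240,.033))/2;print(L)
print(rel([m[0],m[1],.08]))
# width edges at cylinder
E
```

```text
[0.73433298 0.15157793] [0.57737841 0.13947932] 0.15742018177192177 [0.6558557  0.14552862] 0.07693141425416579
[0.64511923 0.14484538]
(array([ 3.47,  0.15, 14.99]), array([0., 0., 0.]))
```

```bash
python3 -m handwheel '[[[3.4,0.1,3],[0,0,0.008]],[[3.4,0.1,8],[0,0,0.008]],[[3.4,0.1,12],[0,0,0.008]],[[3.4,0.1,15],[0,0,0.008]],[[3.4,0.1,17],[0,0,0.008]]]'; python3 -m handwheel '[[[0,0,1.5],[0,0,0]],[[0,0,3],[0,0,0]],[[0,0,4],[0,0,0]],[[0,0,4.7],[0,0,0]],[[0,0,4.7],[0,0,0]]]'; python3 -m handwheel '[[[0,0,0],[0,0,0]],[[0,0,0],[0,0,0]],[[0,0,0],[0,0,0]],[[0,0,0],[0,0,0]],[[0,0,0],[0,0,0]]]' 1 35;python3 -m handwheel '[[[0,0,0],[0,0,0]],[[0,0,0],[0,0,0]],[[0,0,0],[0,0,0]],[[0,0,0],[0,0,0]]]'
```

```text
t: 5.22
tool_pos: [0.6539, 0.1463, 0.0572]
tool_rot: [3.139, 0.131, -0.002]
contact_force: [0.5, -0.2, -0.6]
opening: 0.0855
grip_force: 0.0
t: 5.85
tool_pos: [0.6542, 0.1467, 0.0114]
tool_rot: [3.139, 0.132, -0.001]
contact_force: [-0.5, -0.2, 0.1]
opening: 0.0855
grip_force: 0.0
t: 6.48
tool_pos: [0.655, 0.1471, 0.0126]
tool_rot: [-3.138, -0.132, -0.002]
contact_force: [-0.5, 2.6, 4.7]
opening: 0.047
grip_force: 36.1
t: 6.98
tool_pos: [0.655, 0.1471, 0.0127]
tool_rot: [-3.138, -0.132, -0.002]
contact_force: [-0.9, 2.6, 4.9]
opening: 0.047
grip_force: 36.2
```

```bash
python3 -m handwheel '[[[0,0,-1],[0,0,0]],[[0,0,-3],[0,0,0]],[[0,0,-6],[0,0,0]],[[0,0,-10],[0,0,0]],[[0,0,-14],[0,0,0]]]' - 45; python3 -m handwheel '[[[0,0,0],[0,0,0]],[[0,0,0],[0,0,0]]]'; python3 - <<'E'
from h import *
im=ctrl.get_image('wrist');cv2.imwrite('pics/w3.png',cv2.resize(im,(800,600)))
for n in('mill_base','mill_cap','mill'):
  print(n,[(round(d['score'],2),np.round(d['position']).tolist()) for d in ctrl.landmark_of('wrist',n)[:4]])
o=ctrl.get_obs();p=np.array(o['tool_pos']);R=Ro.from_rotvec(o['tool_rot']).as_matrix();print(p,R.round(3))
for x in(-.08,0,.08): print(x,proj('wrist',p+R@[x,0,-.021]))
y=-.054;d=np.array([np.cos(y),np.sin(y),0]);O=np.array([.596,-.1565,0])
G=np.c_[d,[d[1],-d[0],0],[0,0,-1]]
print(rel(O-.07*d+[0,0,.12],G))
E
```

```text
t: 7.6
tool_pos: [0.6539, 0.1462, 0.1532]
tool_rot: [3.138, 0.131, -0.001]
contact_force: [1.1, 0.4, -3.6]
opening: 0.0464
grip_force: 46.9
t: 7.85
tool_pos: [0.6534, 0.1464, 0.1501]
tool_rot: [3.138, 0.131, -0.004]
contact_force: [0.6, 0.5, -4.6]
opening: 0.0463
grip_force: 47.1
mill_base [(0.74, [258.0, 85.0]), (0.74, [407.0, 250.0]), (0.72, [102.0, 128.0])]
mill_cap [(0.64, [131.0, 234.0]), (0.57, [344.0, 184.0])]
mill [(0.77, [377.0, 217.0]), (0.75, [119.0, 184.0]), (0.6, [258.0, 250.0])]
[0.65299843 0.14643612 0.148899  ] [[ 0.996  0.084 -0.005]
 [ 0.084 -0.996 -0.001]
 [-0.005  0.    -1.   ]]
-0.08 [252.65044299 377.44287029]
0 [252.40451027 253.40334317]
0.08 [252.06905444  84.21161519]
(array([-15.13,  28.75,   2.96]), array([0.   , 0.005, 0.138]))
```

View pics/w3.png

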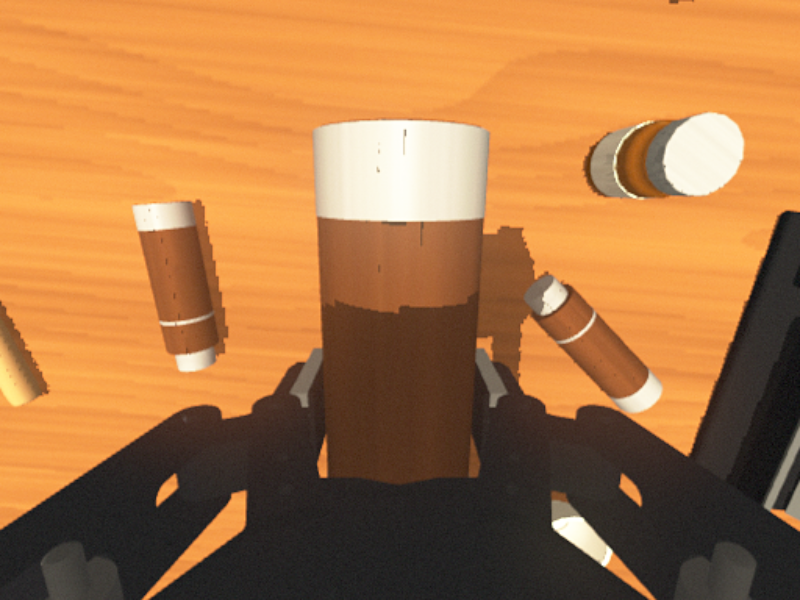

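The mill is held centred between the fingers. Its base end is at row 80 of the 384-row picture, as expected for a mid-length grip. Next I'll carry it over the dock.

```bash
python3 -m handwheel '[[[-6,10,-1],[0,0,0.05]],[[-9,16,-1],[0,0,0.1]],[[-13,22,-1],[0,0,0.138]],[[-15.1,28.6,-1],[0,0.005,0.138]],[[-15.1,28.6,-1],[0,0.005,0.138]]]'; python3 -m handwheel '[[[0,0,0],[0,0,0]],[[0,0,0],[0,0,0]],[[0,0,0],[0,0,0]],[[0,0,0],[0,0,0]]]'; python3 - <<'E'
from h import *
im=ctrl.get_image('wrist');cv2.imwrite('pics/w4.png',cv2.resize(im,(800,600)))
o=ctrl.get_obs();p=np.array(o['tool_pos']);R=Ro.from_rotvec(o['tool_rot']).as_matrix();print(p,R.round(3))
E
```

```text
t: 8.68
tool_pos: [0.5304, -0.1414, 0.1607]
tool_rot: [-3.14, 0.085, -0.006]
contact_force: [1.5, 0.1, -3.9]
opening: 0.0467
grip_force: 47.5
t: 9.18
tool_pos: [0.5322, -0.1387, 0.1615]
tool_rot: [-3.14, 0.082, -0.007]
contact_force: [-0.4, 0.9, -3.9]
opening: 0.0467
grip_force: 47.9
[ 0.53216929 -0.1388815   0.16154687] [[ 0.999 -0.052  0.005]
 [-0.052 -0.999  0.   ]
 [ 0.005 -0.001 -1.   ]]
```

View pics/w4.png

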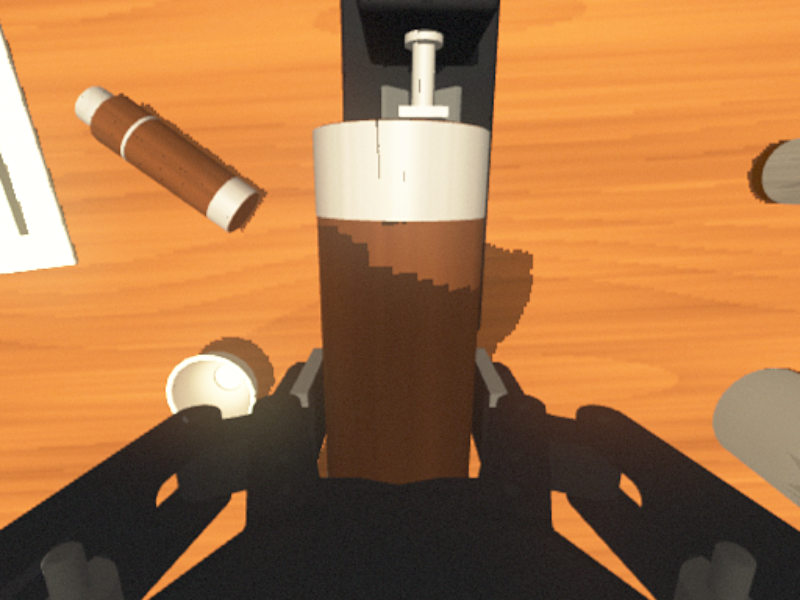

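```bash
python3 - <<'E'
from h import *
o=ctrl.get_obs();p=np.array(o['tool_pos']);R=Ro.from_rotvec(o['tool_rot']).as_matrix()
def T(u,v,z): return R.T@(ray('wrist',(u*.64,v*.64),z)-p)
print('mill centre at base',T(401,122,p[2]+.021+.024))
print('pad',T(423.5,117,.0745),'pad by edges front top',T(423.5,106,.0745))
print('plate',(T(343,80,.01)+T(499,80,.01))/2,T(343,80,.01)-T(499,80,.01))
print('left edge yaw',T(341,10,.01)-T(345,110,.01))
E
```

```text
mill centre at base [ 0.07923     0.00182501 -0.0446304 ]
pad [0.10051475 0.01428188 0.08751129] pad by edges front top [0.10573126 0.01419826 0.08753576]
plate [0.13256058 0.01599118 0.1521612 ] [-4.08904815e-05 -1.00704272e-01  5.09238945e-05]
left edge yaw [ 0.05739103 -0.00064717  0.00026909]
```

```bash
python3 -m handwheel '[[[-0.5,1.3,2],[0,0,0]],[[-0.5,1.3,5],[0,0,0]],[[-0.5,1.3,8],[0,0,0]],[[-0.5,1.3,10],[0,0,0]],[[-0.5,1.3,11],[0,0,0]]]'; python3 -m handwheel '[[[0,0,0],[0,0,0]],[[0,0,0],[0,0,0]],[[0,0,0],[0,0,0]]]'; python3 - <<'E'
from h import *
im=ctrl.get_image('side');c=im[130:270,180:330];cv2.imwrite('pics/s1.png',cv2.resize(c,(640,600),interpolation=cv2.INTER_CUBIC))
E
```

```text
t: 9.85
tool_pos: [0.5256, -0.1525, 0.0496]
tool_rot: [-3.139, 0.085, -0.004]
contact_force: [0.4, 0.2, -2.9]
opening: 0.0466
grip_force: 47.9
t: 10.22
tool_pos: [0.5277, -0.1531, 0.0531]
tool_rot: [3.14, -0.085, 0.011]
contact_force: [-0.0, 0.7, -4.3]
opening: 0.0464
grip_force: 47.9
```

View pics/s1.png

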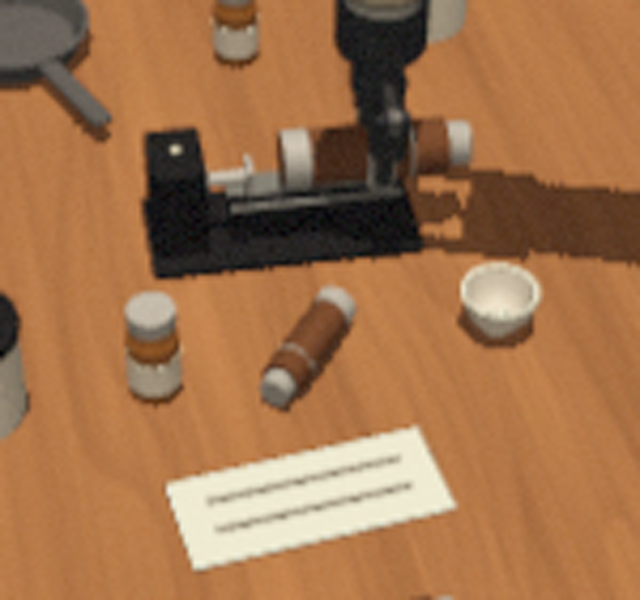

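The side view shows the mill about 1 cm above the groove at (360,155), its base roughly 3 cm short of the pad at (248,180). I'll lower it slowly.

```bash
python3 -m handwheel '[[[0,0,0.2],[0,0,0]],[[0,0,0.4],[0,0,0]],[[0,0,0.6],[0,0,0]],[[0,0,0.75],[0,0,0]],[[0,0,0.75],[0,0,0]]]'; python3 -m handwheel '[[[0,0,0],[0,0,0]],[[0,0,0],[0,0,0]]]'
```

```text
t: 10.9
tool_pos: [0.5268, -0.1523, 0.0442]
tool_rot: [-3.139, 0.085, -0.008]
contact_force: [-0.1, 2.9, -2.9]
opening: 0.047
grip_force: 48.2
t: 11.15
tool_pos: [0.5268, -0.1524, 0.0443]
tool_rot: [-3.14, 0.085, -0.008]
contact_force: [0.1, 3.3, -2.4]
opening: 0.0465
grip_force: 48.2
```

```bash
python3 -m handwheel '[[[0,-0.1,0],[0,0,0]],[[0,-0.15,0.1],[0,0,0]],[[0,-0.15,0.15],[0,0,0]],[[0,-0.15,0.15],[0,0,0]]]'; python3 -m handwheel '[[[0,0,0],[0,0,0]],[[0,0,0],[0,0,0]]]'
```

```text
t: 11.65
tool_pos: [0.527, -0.1511, 0.043]
tool_rot: [-3.14, 0.085, -0.008]
contact_force: [-0.3, 2.5, -0.7]
opening: 0.0472
grip_force: 48.2
t: 11.9
tool_pos: [0.527, -0.1511, 0.0429]
tool_rot: [-3.14, 0.085, -0.008]
contact_force: [-0.8, 3.4, -0.5]
opening: 0.047
grip_force: 48.2
```

```bash
python3 -m handwheel '[[[0,-0.1,0],[0,0,0]],[[0,-0.1,0.1],[0,0,0]],[[0,-0.1,0.15],[0,0,0]],[[0,-0.1,0.15],[0,0,0]]]'; python3 -m handwheel '[[[0,0,0],[0,0,0]],[[0,0,0],[0,0,0]]]'
```

```text
t: 12.4
tool_pos: [0.5269, -0.1503, 0.0421]
tool_rot: [-3.14, 0.085, -0.007]
contact_force: [-4.4, 2.6, 5.8]
opening: 0.0469
grip_force: 48.7
t: 12.65
tool_pos: [0.5269, -0.1503, 0.0421]
tool_rot: [-3.14, 0.085, -0.007]
contact_force: [-4.3, 2.4, 5.4]
opening: 0.0469
grip_force: 48.7
```

```bash
python3 -m handwheel '[[[0,0,0],[0,0,0]],[[0,0,0],[0,0,0]],[[0,0,0],[0,0,0]]]' -0.6; python3 -m handwheel '[[[0,0,-1],[0,0,0]],[[0,0,-3],[0,0,0]],[[0,0,-6],[0,0,0]],[[0,0,-10],[0,0,0]],[[0,0,-10],[0,0,0]]]'; python3 - <<'E'
from h import *
im=ctrl.get_image('side');c=im[130:230,200:310];cv2.imwrite('pics/s2.png',cv2.resize(c,(660,600),interpolation=cv2.INTER_CUBIC))
for cam in('side','wrist','top'):
  ctrl.get_image(cam)
  for n in('mill_base','mill_cap'):
    print(cam,n,[(round(d['score'],2),np.round(d['position']).tolist(),ray(cam,d['position'],.062)[:2].round(3).tolist()) for d in ctrl.landmark_of(cam,n)[:4]])
print(ctrl.get_obs()['tool_pos'])
E
```

```text
t: 13.02
tool_pos: [0.5271, -0.1504, 0.0412]
tool_rot: [3.14, -0.085, 0.008]
contact_force: [0.3, -0.2, -0.2]
opening: 0.0685
grip_force: 0.0
t: 13.65
tool_pos: [0.5295, -0.1515, 0.1475]
tool_rot: [3.137, -0.085, 0.023]
contact_force: [-0.2, -0.4, 0.7]
opening: 0.0683
grip_force: 0.0
side mill_base [(0.68, [246.0, 171.0], [0.606, -0.149]), (0.64, [253.0, 286.0], [0.697, 0.345]), (0.58, [268.0, 168.0], [0.525, -0.15]), (0.52, [261.0, 201.0], [0.593, 0.013])]
side mill_cap [(0.86, [287.0, 271.0], [0.591, 0.314]), (0.73, [286.0, 164.0], [0.458, -0.156]), (0.62, [232.0, 140.0], [0.619, -0.341])]
wrist mill_base [(0.71, [138.0, 133.0], [0.586, -0.059]), (0.7, [256.0, 99.0], [0.607, -0.157])]
wrist mill_cap [(0.61, [259.0, 276.0], [0.45, -0.151]), (0.61, [28.0, 54.0], [0.648, 0.014])]
top mill_base [(0.67, [269.0, 190.0], [0.581, -0.034]), (0.57, [161.0, 157.0], [0.682, 0.296]), (0.48, [310.0, 182.0], [0.604, -0.155])]
top mill_cap [(0.63, [244.0, 168.0], [0.647, 0.043]), (0.6, [168.0, 189.0], [0.585, 0.271]), (0.59, [306.0, 238.0], [0.437, -0.141])]
[ 0.52602166 -0.15004212  0.14041202]
```

View pics/s2.png

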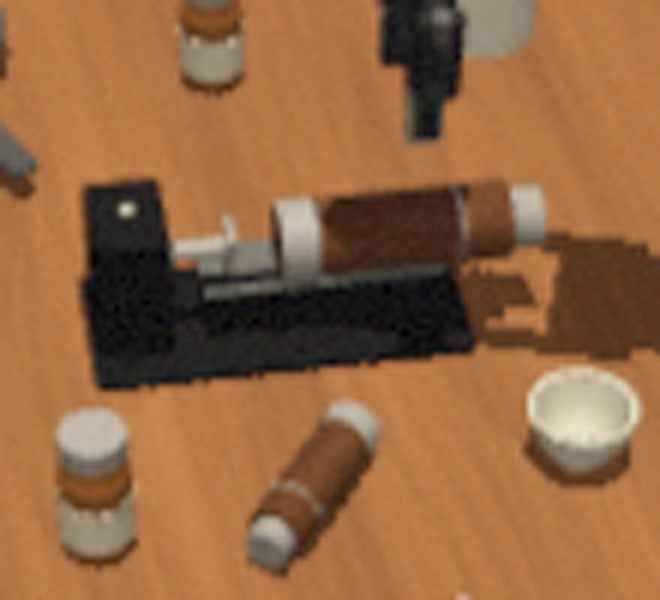

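```bash
python3 - <<'E'
from h import *
y=-.054;d=np.array([np.cos(y),np.sin(y),0]);G=np.c_[d,[d[1],-d[0],0],[0,0,-1]]
t=np.array([.527,-.1504,0])-.112*d+[0,0,.05];print(t,rel(t,G))
E
```

```text
[ 0.41516326 -0.14435494  0.05      ] (array([-11.13,   0.04,   9.  ]), array([-0.001, -0.004, -0.   ]))
```

```bash
python3 -m handwheel '[[[-4,0,0],[0,-0.004,0]],[[-8,0,0],[0,-0.004,0]],[[-11.1,0,0],[0,-0.004,0]],[[-11.1,0,2],[0,-0.004,0]],[[-11.1,0,5],[0,-0.004,0]]]' 1 30; python3 -m handwheel '[[[0,0,2],[0,0,0]],[[0,0,4],[0,0,0]],[[0,0,4],[0,0,0]],[[0,0,4],[0,0,0]]]'; python3 - <<'E'
from h import *
o=ctrl.get_obs();print(Ro.from_rotvec(o['tool_rot']).as_matrix().round(3),o['tool_pos'],o['contact_force'])
E
```

```text
t: 14.78
tool_pos: [0.4165, -0.1447, 0.0913]
tool_rot: [3.139, -0.086, 0.006]
contact_force: [0.1, -0.5, 0.3]
opening: -0.0004
grip_force: 0.0
t: 15.28
tool_pos: [0.4163, -0.1444, 0.0513]
tool_rot: [3.14, -0.085, 0.003]
contact_force: [0.9, -0.7, 0.1]
opening: 0.0002
grip_force: 0.0
[[ 0.999 -0.054  0.002]
 [-0.054 -0.999 -0.   ]
 [ 0.002  0.    -1.   ]] [ 0.41628259 -0.14440155  0.05133152] [ 0.94512528 -0.65553528  0.09556413]
```

```bash
python3 -m handwheel '[[[0.4,0,0],[0,0,0]],[[0.8,0,0],[0,0,0]],[[1.2,0,0],[0,0,0]],[[1.4,0,0],[0,0,0]],[[1.6,0,0],[0,0,0]]]';  python3 -m handwheel '[[[0.15,0,0],[0,0,0]],[[0.3,0,0],[0,0,0]],[[0.45,0,0],[0,0,0]],[[0.6,0,0],[0,0,0]],[[0.75,0,0],[0,0,0]]]'; python3 -m handwheel '[[[0.15,0,0],[0,0,0]],[[0.3,0,0],[0,0,0]],[[0.45,0,0],[0,0,0]],[[0.6,0,0],[0,0,0]],[[0.75,0,0],[0,0,0]]]'
```

```text
t: 15.9
tool_pos: [0.432, -0.145, 0.0506]
tool_rot: [-3.14, 0.085, -0.001]
contact_force: [-0.9, 0.3, 0.3]
opening: -0.0004
grip_force: 0.0
t: 16.52
tool_pos: [0.439, -0.1454, 0.0505]
tool_rot: [-3.14, 0.085, -0.0]
contact_force: [-2.7, -0.6, 0.3]
opening: -0.0001
grip_force: 1.2
t: 17.15
tool_pos: [0.4469, -0.1459, 0.0506]
tool_rot: [-3.14, 0.085, -0.001]
contact_force: [-2.6, -0.4, -1.0]
opening: -0.0002
grip_force: 1.0
```

```bash
python3 -m handwheel '[[[0.12,0,0],[0,0,0]],[[0.24,0,0],[0,0,0]],[[0.36,0,0],[0,0,0]],[[0.48,0,0],[0,0,0]],[[0.6,0,0],[0,0,0]]]';  python3 -m handwheel '[[[0.06,0,0],[0,0,0]],[[0.12,0,0],[0,0,0]],[[0.18,0,0],[0,0,0]],[[0.24,0,0],[0,0,0]],[[0.3,0,0],[0,0,0]]]'; python3 - <<'E'
from h import *
im=ctrl.get_image('side');c=im[130:230,200:310];cv2.imwrite('pics/s3.png',cv2.resize(c,(660,600),interpolation=cv2.INTER_CUBIC))
E
```

```text
t: 17.77
tool_pos: [0.4529, -0.1462, 0.0507]
tool_rot: [-3.14, 0.085, -0.002]
contact_force: [-1.7, -0.5, -0.5]
opening: 0.0001
grip_force: 0.9
t: 18.4
tool_pos: [0.4558, -0.1463, 0.0507]
tool_rot: [-3.14, 0.085, -0.002]
contact_force: [-1.5, -1.7, -0.6]
opening: 0.0003
grip_force: 0.9
```

View pics/s3.png

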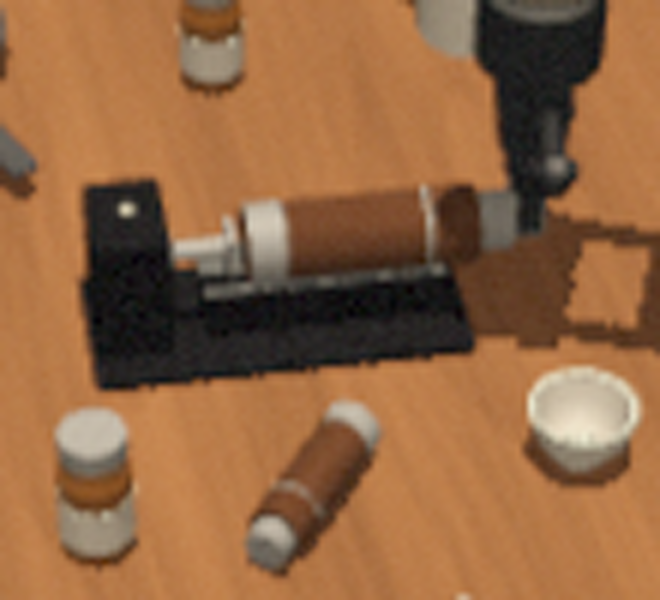

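The base is now within about 5 to 10 mm of the pad. The base edge is at column 245 and the pad at 236.

```bash
python3 -m handwheel '[[[0.05,0,0],[0,0,0]],[[0.1,0,0],[0,0,0]],[[0.15,0,0],[0,0,0]],[[0.2,0,0],[0,0,0]],[[0.25,0,0],[0,0,0]]]';  python3 -m handwheel '[[[0.04,0,0],[0,0,0]],[[0.08,0,0],[0,0,0]],[[0.12,0,0],[0,0,0]],[[0.16,0,0],[0,0,0]],[[0.2,0,0],[0,0,0]]]'
```

```text
t: 19.08
tool_pos: [0.4583, -0.1465, 0.0507]
tool_rot: [-3.14, 0.085, -0.001]
contact_force: [-1.5, 0.1, 0.6]
opening: 0.0001
grip_force: 1.0
t: 19.7
tool_pos: [0.4603, -0.1466, 0.0507]
tool_rot: [-3.14, 0.085, -0.002]
contact_force: [-2.3, -0.1, -0.3]
opening: 0.0001
grip_force: 1.0
```

```bash
python3 -m handwheel '[[[0.04,0,0],[0,0,0]],[[0.08,0,0],[0,0,0]],[[0.12,0,0],[0,0,0]],[[0.16,0,0],[0,0,0]]]'
```

```text
t: 20.2
tool_pos: [0.4619, -0.1467, 0.0507]
tool_rot: [-3.14, 0.085, -0.001]
contact_force: [-2.4, -0.3, 0.2]
opening: -0.0001
grip_force: 1.0
```

```bash
python3 -m handwheel '[[[0.04,0,0],[0,0,0]],[[0.08,0,0],[0,0,0]],[[0.12,0,0],[0,0,0]],[[0.16,0,0],[0,0,0]]]'
```

```text
t: 20.7
tool_pos: [0.462, -0.1466, 0.0505]
tool_rot: [-3.14, 0.085, 0.005]
contact_force: [-10.2, -1.1, 6.0]
opening: 0.0001
grip_force: 4.8
```

```bash
python3 -m handwheel '[[[0.04,0,0],[0,0,0]],[[0.08,0,0],[0,0,0]],[[0.12,0,0],[0,0,0]]]'
```

```text
t: 21.08
tool_pos: [0.462, -0.1466, 0.0502]
tool_rot: [-3.139, 0.084, 0.011]
contact_force: [-13.2, 0.1, 7.6]
opening: -0.0002
grip_force: 7.1
```

```bash
python3 -m handwheel '[[[-0.09,0,0],[0,0,0]],[[-0.09,0,0],[0,0,0]],[[-0.09,0,0],[0,0,0]]]'
```

```text
t: 21.45
tool_pos: [0.462, -0.1466, 0.0502]
tool_rot: [-3.14, 0.085, 0.006]
contact_force: [-8.9, -1.4, 3.7]
opening: -0.0001
grip_force: 4.5
```

```bash
python3 -m handwheel '[[[0,0,0],[0,0,0]],[[0,0,0],[0,0,0]],[[0,0,0],[0,0,0]],[[0,0,0],[0,0,0]],[[0,0,0],[0,0,0]]]'; python3 -m handwheel '[[[0,0,0],[0,0,0]],[[0,0,0],[0,0,0]],[[0,0,0],[0,0,0]],[[0,0,0],[0,0,0]],[[0,0,0],[0,0,0]]]'; python3 -m handwheel '[[[-0.05,0,0],[0,0,0]],[[-0.1,0,0],[0,0,0]],[[-0.2,0,0],[0,0,0]],[[-0.4,0,0],[0,0,0]],[[-0.8,0,0],[0,0,0]]]'; python3 -m handwheel '[[[-1.5,0,0],[0,0,0]],[[-3,0,0],[0,0,0]],[[-4,0,-3],[0,0,0]],[[-4,0,-7],[0,0,0]],[[-4,0,-10],[0,0,0]]]'; python3 - <<'E'
from h import *
im=ctrl.get_image('side');c=im[130:230,200:310];a=cv2.resize(c,(400,364),interpolation=cv2.INTER_CUBIC)
w=cv2.resize(ctrl.get_image('wrist')[0:320],(400,364))
cv2.imwrite('pics/f.png',np.hstack([a,w]));print(ctrl.get_obs()['contact_force'])
E
```

```text
t: 22.08
tool_pos: [0.462, -0.1466, 0.0503]
tool_rot: [-3.14, 0.085, 0.006]
contact_force: [-9.1, -0.4, 5.1]
opening: -0.0
grip_force: 4.5
t: 22.7
tool_pos: [0.462, -0.1466, 0.0503]
tool_rot: [-3.14, 0.085, 0.006]
contact_force: [-10.2, -1.0, 4.8]
opening: 0.0001
grip_force: 4.5
t: 23.32
tool_pos: [0.4564, -0.1464, 0.0511]
tool_rot: [-3.14, 0.085, -0.004]
contact_force: [-0.5, 0.2, -0.3]
opening: -0.0002
grip_force: 0.0
t: 23.95
tool_pos: [0.4161, -0.1444, 0.1526]
tool_rot: [3.14, -0.085, 0.006]
contact_force: [0.1, -0.0, -1.1]
opening: 0.0002
grip_force: 0.0
[ 0.82584835 -0.37455919 -0.32701991]
```

View pics/f.png

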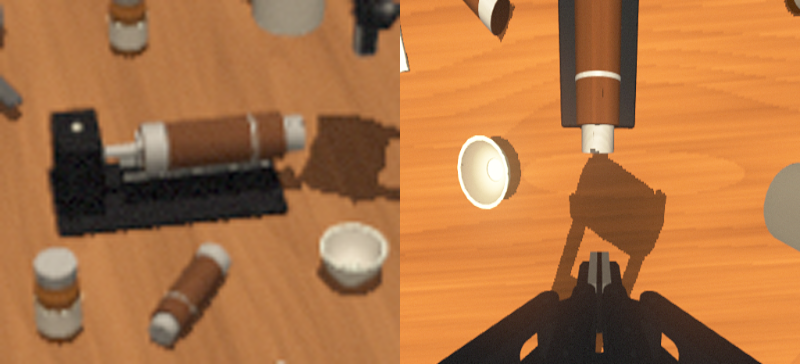

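The mill lies level in the groove with its base against the pad (left half, around (140,148)), and the gripper is clear of it.

```bash
python3 -m handwheel '[[[0,0,0],[0,0,0]],[[0,0,0],[0,0,0]],[[0,0,0],[0,0,0]]]'; python3 -c "
from station import ctrl
print(ctrl.finish_job())"
```

```text
t: 24.42
tool_pos: [0.4151, -0.1438, 0.1492]
tool_rot: [-3.139, 0.085, 0.002]
contact_force: [0.2, -0.6, -0.1]
opening: 0.0001
grip_force: 0.0
the job is handed in; nothing more can be done
None
```

The mill lies in the groove with its base against the pad and the job is handed in at 24.4 s; it was held on the pad at about 9–10 N at the wrist for over a second, after a brief overshoot to about 13 N (under the 15 N limit), and nothing else was moved.

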